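# Battery pack through the tester's guard slot, held on the sprung contacts

## Task

Test the red-capped battery pack: slide the yellow shutter of the bench tester fully open, pull the red pack up out of the charging dock and pass it contacts-down through the guard slot, then press it down against the sprung contacts until its collar sits on the guard. The contacts push it back up when let go, so finish while still gripping the pack and holding it pressed down there. Leave the two grey packs in the dock and everything else on the bench where it is.

Things in the scene. Friction and masses are not known exactly. Their poses are not given: they have to be found in the camera images.
- red_pack: the battery pack to test, 106 mm tall, about 0.2 kg, standing upright in one of the three dock bays. Black flat case 20 (x) x 58 (y) x 68 mm (z) with brass contacts at its lower end; on it a red collar plate 34 x 72 x 4 mm (z 68 to 72); on that a red pinch grip 16 (x) x 44 (y) x 34 mm (z 72 to 106). Origin: centre of its underside, z up. It goes into the slot either way round
- grey_pack_a: a pack of the same shape with a grey cap, in another dock bay; stays there
- grey_pack_b: a pack of the same shape with a grey cap, in another dock bay; stays there
- dock: white fixed charging dock, 90 (x) x 270 (y) x 52 mm (z), origin at the centre of its underside. Three open-topped bays in a row along y, 85 mm apart, the middle one at the origin; each is 24 (x) x 62 (y) mm, its floor 10 mm above the table, so packs stand 42 mm deep in it with their y along the dock's y
- tester: grey fixed bench battery tester, case 180 (x) x 240 (y) x 90 mm (z), origin at the centre of its underside. Nothing on its top near the slot stands higher than 100 mm except the shutter's tab
- slot (a point): centre of the guard slot in the tester's top, on the guard's upper face, 96 mm above the table; its axes are the tester's. The slot is 22 mm (x) x 60 mm (y): 2 mm wider each way than the pack's case; its mouth has a 3 mm chamfer all round and its walls are 30 mm deep. The pack's collar cannot pass it. Two 4 mm high steel rails run along y at 22.5 mm either side of it
- shutter (a joint): travel of the yellow shutter, m: 0 covers the slot centrally, 0.090 fully open (slid along the tester's -y); it stays where it is left, friction 1.5 N. The plate is 38 (x) x 72 (y) mm, lies on the guard, upper face 3.5 mm above it
- shutter_tab (a point): top centre of the shutter's upright tab, which is 24 (x) x 8 (y) x 20 mm (z), top 23.5 mm above the guard face; it rides with the shutter, 25 mm to the -y side of the plate's middle
- contacts (a joint): how far the sprung contact carriage below the slot is pressed down, m: 0 up, stop at 0.010. A pack meets it 60 mm below the guard face; with the pack's collar on the guard it reads 0.008. The spring pushes back with 5 N at first and 10 N at 0.008, more than the pack weighs
- robot_car: half-built four-wheeled robot car, 210 x 160 x 75 mm, at the far side; bystander
- pliers: yellow and black pliers lying flat, 190 mm long, between dock and tester; bystander
- adapter: black plug-in power adapter, 110 x 46 x 32 mm; bystander
- spare_motor: small yellow gear motor, 62 x 18 x 22 mm; bystander
- spare_wheel: loose wheel with black tyre lying flat, 70 mm across, 26 mm high; bystander
- screwdriver: orange-handled screwdriver lying flat; bystander
There are look-alikes about, which are no part of the job. What is shaped like the red_pack but green is not meant.

How it is judged:
At the end, for the whole second after the job is handed in: The shutter is open (past 75 of its 90 mm); the red pack stands upright in the guard slot, its underside within 5 mm of the slot's centre line, its collar within 4 mm of the guard face, the sprung contacts pressed down more than 4 mm; the fingers still hold it there (over 2 N) and it is still (value of joint shutter above 0.075 m and value of joint contacts above 0.004 m and z of red_pack in the frame of slot below -0.064 m and horizontal distance between red_pack and slot below 0.005 m and angle between the y axis of red_pack and the y axis of tester, either way round below 0.1 rad and angle between red_pack's own z axis and vertical below 0.1 rad and contact force between the fingers and red_pack above 2 N and linear speed of red_pack below 0.02 m/s); the arm keeps its last pose, push and grip.
It fails at once if a grey pack is moved by more than 20 mm (distance of any of grey_pack_a, grey_pack_b from where it was at the start of the episode above 0.02 m).
It fails at once if something else on the bench is moved by more than 30 mm (distance of any of robot_car, pliers, adapter, spare_motor, spare_wheel, screwdriver from where it was at the start of the episode above 0.03 m).
It also fails if it takes over 58 s, if anything falls off the work surface, if the arm or the gripper's body presses on something with over 40 N, if the wrist force passes 120 N, or if a joint passes its speed limit or range.

## Robot

A 6-joint arm with a two-finger parallel gripper is mounted at the origin on the work surface. World frame = base frame: x ahead of the robot, y to its left, z up, the work surface at z = 0. Lengths are in m, angles in rad, forces in N, time in s.
With the tool pointing down it reaches from about 0.3 to 0.875 m from the base axis. Payload 6.4 kg.
Tool frame: the origin (TCP) lies between the finger pads; the fingertips stand 17 mm ahead of it and the grasp point (between the pads) lies 2 mm behind it (r.nose_length is the distance from the TCP to the fingertips, in m); y points along the fingers, x is the direction in which the jaws open and shut, and the axes are right-handed (so a half turn about y gives the same grasp; the last joint's range is limited). The gripper opens to 88 mm and grips with 3 to 60 N. Pads are 18 mm wide; open, the fingers measure 123 mm over their backs; the gripper's body (75 mm by 187 mm) begins 45 mm behind the grasp point.
Start: joints at [-1.539, 0.181, 1.607, -0, 1.354, -0.206], TCP at [0.135, -0.559, 0.256] pointing down, gripper open.
Joint ranges: [-2.99, 2.99], [-0.89, 2.07], [0.3, 2.58], [-1.14, 4.28], [0, 2.63], [-3.12, 3.12]. Speed limits (rad/s): [2.57, 2.57, 3.01, 3.14, 3.14, 3.14].

## Interface

Orientations are given as a unit quaternion [w, x, y, z].
In Python, from workcell import r, imaging, job gives the robot as it stands. The module is installed in compiled form; this text tells all that it offers.
- The arm moves only by the tool jog_arm, never from a script. Its argument "steps" is a list of rows, each an object with "xyz": the shift along the world's x, y, z in m, a list of three; "rotation": the turn, a rotation vector about the world's x, y, z in rad, a list of three; "jaw": the closure, from 0 (fully open) to 1 (shut). A call has 1 to 12 rows; each row is the pose to reach, as a shift and turn from the pose measured when the call began; what a row does not reach only later rows make up. A row lasts 1/8 s, in which the tool goes at most 62.5 mm and 10.7 degrees, less where a joint would pass 70% of its speed; a pose out of reach is approached as far as the arm can. A call with a gripper value outside its range is refused whole. The fingers move at their own pace and stop on an object; "grip_force" is the grip in N (left out, the last holds). Time passes only in rows, so rows that repeat a pose let the fingers close. It gives the time, the measured TCP pose, the force and the opening at its end, in the units of the state.
- r.state(): the state, without advancing time (a new reading comes with each control period).
- imaging.capture(name): name is "scene" or "top" or "wrist"; returns (picture, depth): 384x512x3 uint8, red, green, blue; 384x512 float32, m along the optical axis (not along the pixel's ray), 0 where there is no reading.
- imaging.camera_model(name): a dict with "intrinsics" (3x3 intrinsics, pixels), "k1" (the pictures are not rectified: a ray, as slopes to the right and down, at radius r is drawn at 1 + k1 r^2 times it, then the intrinsics apply), "eye" and "orientation" of the camera in the world; the wrist camera has in their place "tool_from_camera" (4x4, takes a point from camera to tool coordinates, whose origin is the TCP and whose axes are the tool frame's). Camera axes: x right, y down, z forward; pixel columns grow to the right and rows downward; lengths in m; the calibration is good to about 2 mm. A picture is of the moment at which its call begins: read the wrist's pose just before it. camera_model takes no time and is no camera call.
- job.close_job(): hands the job in, once; it reports no verdict.
The state is a dict: "t": time; "joint_pos": joint angles; "joint_vel": joint speeds; "joint_efforts": joint torques, N m; "ee_pos": TCP position; "eef_rot": TCP orientation; "force": force on the tool from outside, world axes, zero at the start; "torque": the same for the moment, N m; "grip_width": finger opening in m.
Only numpy, scipy, OpenCV 4.12 (cv2) and the standard library are available. Lean on these libraries where they do the work, as an engineer would, in place of code of your own. Each camera call takes 0.05 s, during which the arm holds its last target. There are 200 camera calls.

## Working session

There is one attempt and no reset: what is moved stays moved. The work goes in short steps, Python scripts to look and compute and a tool call to move; the robot and the scene stay as the last step left them, time stands still between calls to the robot, and variables do not carry over. Pictures are saved under pics/ and viewed, on a budget of 10 in all, crops included, one or two more only if the job needs it, and the job is handed in when it is done.

Besides the shell and the picture viewer there is one more tool, called after ">>>" as name([rows], argument=value, ...), one row to a line, values as JSON. jog_arm: Moves the arm, as the interface text tells. Its arguments: {"type":"object","properties":{"steps":{"type":"array"},"grip_force":{"type":"number"}},"required":["steps"]}

```bash
mkdir -p pics
python3 - <<'E'
from workcell import r, imaging
import cv2, numpy as np
for n in ("scene","top"):
    p,d=imaging.capture(n); cv2.imwrite(f"pics/{n}0.png",p[:,:,::-1]); np.savez(f"{n}0.npz",p=p,d=d)
    print(n,imaging.camera_model(n), (d>0).mean())
print(imaging.camera_model("wrist")); print(r.state(), r.nose_length)
a=cv2.imread("pics/scene0.png");b=cv2.imread("pics/top0.png")
E
```

```text
scene {'intrinsics': array([[402.59151094,   0.        , 257.00642752],
       [  0.        , 402.59151094, 190.39168291],
       [  0.        ,   0.        ,   1.        ]]), 'k1': -0.06295992490685645, 'eye': array([ 1.30568606, -0.3391499 ,  0.74127079]), 'orientation': array([-0.37798512,  0.75240936,  0.48199237, -0.24226176])} 0.9959564208984375
top {'intrinsics': array([[422.66109091,   0.        , 259.03637937],
       [  0.        , 422.66109091, 195.85444812],
       [  0.        ,   0.        ,   1.        ]]), 'k1': -0.06838481673689926, 'eye': array([0.38591062, 0.04319067, 1.18996573]), 'orientation': array([-0.04879692,  0.70966359, -0.70096065,  0.05148413])} 0.9959259033203125
{'intrinsics': array([[325.73283867,   0.        , 249.71386818],
       [  0.        , 325.73283867, 194.02529374],
       [  0.        ,   0.        ,   1.        ]]), 'k1': -0.06991882789512449, 'tool_from_camera': array([[ 9.99999987e-01, -1.51892459e-04, -5.21810261e-05,
        -8.05652013e-04],
       [ 8.59422462e-06, -2.73827793e-01,  9.61778737e-01,
        -1.28834887e-01],
       [-
[... 156 characters left out ...]
00]])}
{'t': 0.1, 'joint_pos': array([-1.53933717e+00,  1.81426434e-01,  1.60785445e+00, -1.85181200e-05,
        1.35378635e+00, -2.06345999e-01]), 'joint_vel': array([ 1.63624917e-04, -1.47378875e-03, -1.07542119e-03, -2.86149511e-05,
       -7.67998668e-04,  2.81162943e-04]), 'joint_efforts': array([ 1.31685396e-03, -4.34818947e+01, -3.42696476e+01,  7.04070507e-02,
        3.39932484e-02, -3.90153070e-05]), 'ee_pos': array([ 0.1354251 , -0.5583847 ,  0.25494876]), 'eef_rot': array([ 0.55617706, -0.55538641,  0.43749711, -0.43681723]), 'force': array([-0.85612428,  0.06012391,  0.43286453]), 'torque': array([-0.0540393 , -0.02029028, -0.025378  ]), 'grip_width': 0.08801429988794034} 0.017
```

View pics/top0.png

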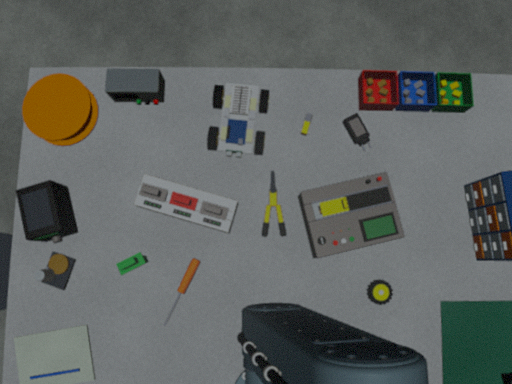

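View pics/scene0.png

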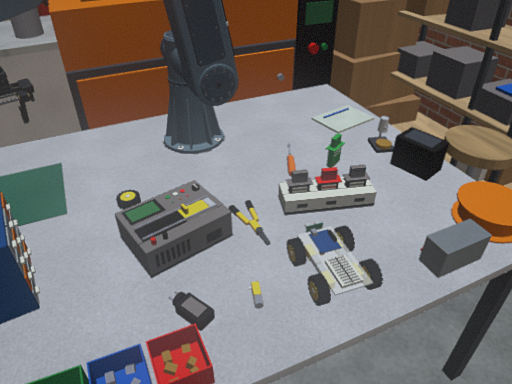

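```bash
cat > h.py <<'E'
import numpy as np, cv2
from workcell import r, imaging
from scipy.spatial.transform import Rotation as R
def rot(q): return R.from_quat([q[1],q[2],q[3],q[0]]).as_matrix()
def pose(n, st=None):
    m=imaging.camera_model(n)
    if n!="wrist": return m, rot(m["orientation"]), m["eye"]
    T=m["tool_from_camera"]; A=rot(st["eef_rot"])
    return m, A@T[:3,:3], A@T[:3,3]+st["ee_pos"]
def dirs(n,uv,st=None):
    m,A,e=pose(n,st)
    K=m["intrinsics"]; D=np.array([m["k1"],0,0,0,0])
    x=cv2.undistortPoints(np.float64(uv).reshape(-1,1,2),K,D)[:,0]
    return np.c_[x,np.ones(len(x))]@A.T, e
def plane(n,uv,z,st=None):
    d,e=dirs(n,uv,st); return e+d*((z-e[2])/d[:,2])[:,None]
def cloud(n,dep,st=None):
    v,u=np.mgrid[:384,:512]; d,e=dirs(n,np.c_[u.ravel(),v.ravel()],st)
    return (e+d*dep.reshape(-1,1)).reshape(384,512,3)
def rect(P):
    c,s,a=cv2.minAreaRect(np.float32(P[:,:2])); b=cv2.boxPoints((c,s,a))
    e=[b[1]-b[0],b[2]-b[1]]; L=max(e,key=np.linalg.norm)
    if L[1]<0: L=-L
    return np.round(c,4),np.round(sorted(s),4),round(float(np.arctan2(-L[0],L[1])),4) # yaw: long axis = local y
E
python3 - <<'E'
from h import *
print(rot(r.state()["eef_rot"]).round(3))
for n in ("top","scene"):
    f=np.load(n+"0.npz"); p=f["p"];C=cloud(n,f["d"]); hsv=cv2.cvtColor(p,cv2.COLOR_RGB2HSV)
    H,S,V=cv2.split(hsv)
    def show(name,m,zr,box,z=None):
        X=C[...,0];Y=C[...,1];Z=C[...,2]
        k=(m&(Z>zr[0])&(Z<zr[1])&(X>box[0])&(X<box[1])&(Y>box[2])&(Y<box[3])).astype(np.uint8)
        k=cv2.morphologyEx(k,cv2.MORPH_OPEN,np.ones((2,2)))
        nn,l,s,_=cv2.connectedComponentsWithStats(k); 
        if nn<2: print(n,name,"none");return
        i=1+s[1:,4].argmax(); q=l==i
        P=C[q]; print(n,name,s[i],"z",np.percentile(P[:,2],[5,50,95]).round(4),rect(P))
        if z: v,u=np.nonzero(q); print("    plane",rect(plane(n,np.c_[u,v],z)))
    al=np.ones_like(H,bool)
    show("red grip",((H<8)|(H>172))&(S>120),(.1,.13),(.2,.55,.0,.6),.116)
    show("red collar",((H<8)|(H>172))&(S>120),(.06,.095),(.2,.55,.0,.6),.082)
    show("dock",al,(.044,.06),(.2,.55,.0,.6),.052)
    show("tester",al,(.083,.096),(.1,.6,-.6,.0),.09)
    show("shutter",(H>22)&(H<36)&(S>110),(.092,.106),(.1,.6,-.5,.0),.0995)
    show("tab",(H>22)&(H<36)&(S>90),(.107,.13),(.1,.6,-.5,.0),.1195)
b=np.load("top0.npz")["p"][:,:,::-1]
o=np.vstack([cv2.resize(b[165:265,290:415],None,fx=5,fy=5,interpolation=2)])
cv2.imwrite("pics/c1.png",o)
E
```

```text
[[ 0.236 -0.     0.972]
 [-0.972  0.001  0.236]
 [-0.001 -1.     0.   ]]
top red grip [174 195  18  10 115] z [0.0895 0.1135 0.1171] (array([0.5288, 0.2401]), array([0.0153, 0.0438]), -0.2729)
    plane (array([0.5266, 0.2366]), array([0.0172, 0.0444]), -0.2784)
top red collar [171 199  27  12 136] z [0.0511 0.0803 0.0837] (array([0.5265, 0.2386]), array([0.0286, 0.0675]), -0.2485)
    plane (array([0.5252, 0.2379]), array([0.0296, 0.0679]), -0.2312)
top dock [ 135  195  104   38 1594] z [0.0331 0.0508 0.0554] (array([0.5128, 0.1954]), array([0.1231, 0.3767]), -0.3793)
    plane (array([0.5256, 0.237 ]), array([0.0896, 0.2711]), -0.2637)
top tester [ 302  178  103   81 4550] z [0.0849 0.0894 0.0943] (array([ 0.4812, -0.1519]), array([0.1839, 0.4241]), 0.238)
    plane (array([ 0.4965, -0.2074]), array([0.1803, 0.2434]), 0.2379)
top shutter [321 199  30  18 340] z [0.0943 0.0984 0.1028] (array([ 0.4697, -0.0688]), array([0.0497, 0.2752]), 0.4637)
    plane (array([ 0.5145, -0.1584]), array([0.0367, 0.0741]), 0.243)
top tab [342 200   6   9  36] z [0.0969 0.1171 0.1208] (array([ 0.5224
[... 568 characters left out ...]
[ 0.8687, -0.0956]), array([0.1648, 0.9868]), 0.897)
    plane (array([0.531 , 0.1844]), array([0.097 , 0.1625]), -0.3095)
scene tester [ 116  182  117   68 3043] z [0.0864 0.0899 0.0958] (array([ 0.8194, -0.3177]), array([0.2937, 0.9281]), 1.2202)
    plane (array([ 0.5135, -0.2053]), array([0.1845, 0.2434]), 0.235)
scene shutter [179 201  30  18 230] z [0.0972 0.0993 0.1014] (array([ 0.8956, -0.2611]), array([0.0732, 0.8317]), 1.2948)
    plane (array([ 0.527, -0.156]), array([0.037 , 0.0706]), 0.2386)
scene tab [182 205   8   7  22] z [0.1002 0.1185 0.1201] (array([ 0.5314, -0.1764]), array([0.0168, 0.0168]), -0.0275)
    plane (array([ 0.5386, -0.1792]), array([0.0059, 0.0309]), -1.3432)
```

View pics/c1.png

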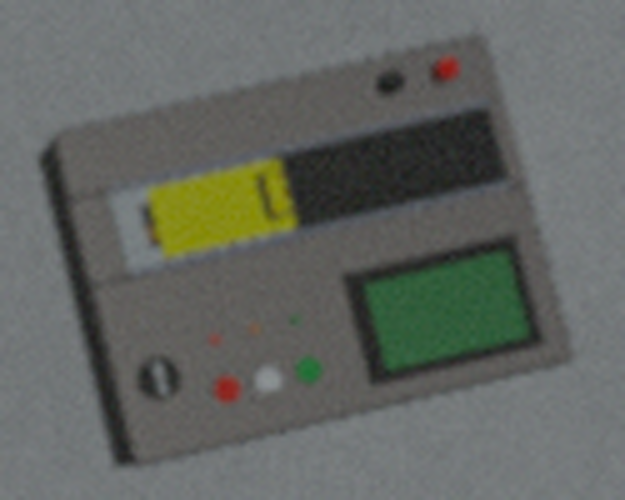

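The tester yaw is about 0.238 and the dock yaw about -0.265. The top and scene cameras disagree by about 13 mm in x, so I'll use the wrist camera to decide. First I'm moving above the tester.

>>> jog_arm([
  {"xyz": [0.385,0.37,0.03],"rotation": [0,0,1.571],"jaw": 0.0},
  {"xyz": [0.385,0.37,0.03],"rotation": [0,0,1.571],"jaw": 0.0},
  {"xyz": [0.385,0.37,0.03],"rotation": [0,0,1.571],"jaw": 0.0},
  {"xyz": [0.385,0.37,0.03],"rotation": [0,0,1.571],"jaw": 0.0},
  {"xyz": [0.385,0.37,0.03],"rotation": [0,0,1.571],"jaw": 0.0},
  {"xyz": [0.385,0.37,0.03],"rotation": [0,0,1.571],"jaw": 0.0},
  {"xyz": [0.385,0.37,0.03],"rotation": [0,0,1.571],"jaw": 0.0},
  {"xyz": [0.385,0.37,0.03],"rotation": [0,0,1.571],"jaw": 0.0},
  {"xyz": [0.385,0.37,0.03],"rotation": [0,0,1.571],"jaw": 0.0},
  {"xyz": [0.385,0.37,0.03],"rotation": [0,0,1.571],"jaw": 0.0},
  {"xyz": [0.385,0.37,0.03],"rotation": [0,0,1.571],"jaw": 0.0},
  {"xyz": [0.385,0.37,0.03],"rotation": [0,0,1.571],"jaw": 0.0},
])

```text
t: 1.6
ee_pos: [0.5196, -0.1893, 0.2847]
eef_rot: [0.702, -0.702, -0.082, 0.084]
force: [0.2, 0.4, -0.6]
grip_width: 0.0882
```

```bash
cat > w.py <<'E'
from h import *
import sys
def snap(name):
    st=r.state(); p,d=imaging.capture("wrist"); cv2.imwrite(f"pics/{name}.png",p[:,:,::-1])
    A=rot(st["eef_rot"]); print("t",round(st["t"],2),"tcp",st["ee_pos"].round(4),"yaw",round(np.arctan2(A[1,0],A[0,0]),4),"yaxis",A[:,1].round(3),"F",st["force"].round(1),"w",round(st["grip_width"],4))
    return st,p,d
def blob(st,p,d,name,hr,zr,z,smin=110):
    H,S,V=cv2.split(cv2.cvtColor(p,cv2.COLOR_RGB2HSV)); Z=cloud("wrist",d,st)[...,2]
    m=((H>=hr[0])&(H<=hr[1])) if hr[0]<hr[1] else ((H>=hr[0])|(H<=hr[1]))
    k=(m&(S>smin)&(Z>zr[0])&(Z<zr[1])).astype(np.uint8); k=cv2.morphologyEx(k,cv2.MORPH_OPEN,np.ones((3,3)))
    nn,l,s,_=cv2.connectedComponentsWithStats(k)
    if nn<2: print(name,"none"); return
    i=1+s[1:,4].argmax(); v,u=np.nonzero(l==i)
    print(name,s[i],"z",np.percentile(Z[l==i],[5,50,95]).round(4),rect(plane("wrist",np.c_[u,v],z,st)))
E
python3 - <<'E'
from w import *
a=snap("w1"); np.savez("w1.npz",p=a[1],d=a[2])
blob(*a,"shutter",(20,36),(.093,.106),.0995)
blob(*a,"tab",(20,36),(.112,.13),.1195,90)
E
```

```text
t 1.6 tcp [ 0.5196 -0.1893  0.2847] yaw 0.2358 yaxis [-0.002 -0.    -1.   ] F [ 0.2  0.4 -0.6] w 0.0882
shutter [ 240  104   39   76 2583] z [0.0981 0.0994 0.1007] (array([ 0.5198, -0.1551]), array([0.0366, 0.0726]), 0.2573)
tab [247 167  26  10 257] z [0.1154 0.119  0.1202] (array([ 0.5256, -0.1785]), array([0.0085, 0.0231]), -1.3345)
```

View pics/w1.png

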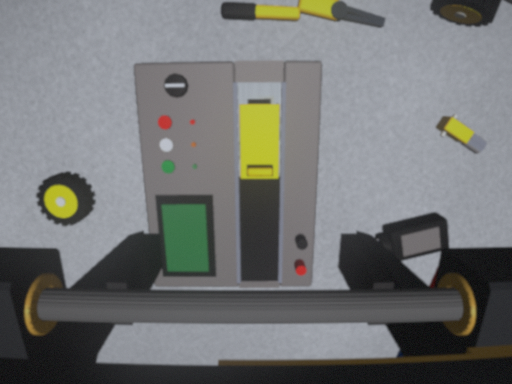

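>>> jog_arm([
  {"xyz": [0.006,0.0105,-0.05],"rotation": [0.0,0,0.002],"jaw": 0.0},
  {"xyz": [0.006,0.0105,-0.1],"rotation": [0.0,0,0.002],"jaw": 0.2},
  {"xyz": [0.006,0.0105,-0.15],"rotation": [0.0,0,0.002],"jaw": 0.3},
  {"xyz": [0.006,0.0105,-0.163],"rotation": [0,0,0.002],"jaw": 0.4},
  {"xyz": [0.006,0.0105,-0.163],"rotation": [0,0,0.002],"jaw": 1.0},
  {"xyz": [0.006,0.0105,-0.163],"rotation": [0,0,0.002],"jaw": 1.0},
  {"xyz": [0.006,0.0105,-0.163],"rotation": [0,0,0.002],"jaw": 1.0},
  {"xyz": [0.006,0.0105,-0.163],"rotation": [0,0,0.002],"jaw": 1.0},
  {"xyz": [0.006,0.0105,-0.163],"rotation": [0,0,0.002],"jaw": 1.0},
  {"xyz": [0.006,0.0105,-0.163],"rotation": [0,0,0.002],"jaw": 1.0},
], grip_force=15)

```text
t: 2.9
ee_pos: [0.5264, -0.1794, 0.1232]
eef_rot: [-0.702, 0.703, 0.084, -0.084]
force: [-2.0, -0.2, 5.9]
grip_width: 0.0237
```

>>> jog_arm([
  {"xyz": [0.0028,-0.0117,0.001],"rotation": [0,0,0],"jaw": 1.0},
  {"xyz": [0.0057,-0.0233,0.001],"rotation": [0,0,0],"jaw": 1.0},
  {"xyz": [0.0085,-0.035,0.001],"rotation": [0,0,0],"jaw": 1.0},
  {"xyz": [0.0113,-0.0467,0.001],"rotation": [0,0,0],"jaw": 1.0},
  {"xyz": [0.0142,-0.0583,0.001],"rotation": [0,0,0],"jaw": 1.0},
  {"xyz": [0.017,-0.07,0.001],"rotation": [0,0,0],"jaw": 1.0},
  {"xyz": [0.0177,-0.073,0.001],"rotation": [0,0,0],"jaw": 1.0},
])

```text
t: 3.78
ee_pos: [0.5445, -0.2533, 0.1236]
eef_rot: [-0.702, 0.702, 0.084, -0.083]
force: [5.3, 2.3, -9.1]
grip_width: 0.0233
```

Run:
```python
from w import *
a=snap("w2"); np.savez("w2.npz",p=a[1],d=a[2])
blob(*a,"shutter",(20,36),(.093,.106),.0995)
```

```text
t 3.77 tcp [ 0.5445 -0.2533  0.1236] yaw 0.237 yaxis [ 0.    -0.001 -1.   ] F [ 5.3  2.3 -9.1] w 0.0233
shutter [ 208  123   83  121 9265] z [0.0981 0.0994 0.1005] (array([ 0.5366, -0.2225]), array([0.0388, 0.0602]), 0.2418)
```

View pics/w2.png

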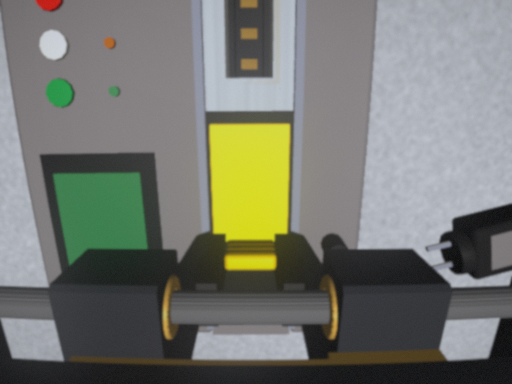

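Run:
```python
from h import *
st=r.state(); f=np.load("w2.npz"); g=cv2.cvtColor(f["p"],cv2.COLOR_RGB2GRAY)
print(g[40,195:305].tolist()); print(g[60:130,237].tolist())
yw=.238; B=np.array([[np.cos(yw),np.sin(yw)],[-np.sin(yw),np.cos(yw)]])
for uv,z in (((226,40),.096),((272,40),.096),((249,77),.096),((250,123),.0995),((209,150),.0995),((290,150),.0995)):
    P=plane("wrist",[uv],z,st)[0]; print(uv,P.round(4),(B@P[:2]).round(4))
```

```text
[147, 149, 149, 149, 148, 147, 134, 135, 164, 183, 191, 192, 192, 192, 192, 193, 193, 192, 190, 188, 188, 184, 186, 187, 188, 189, 189, 188, 182, 163, 129, 103, 93, 85, 75, 71, 69, 69, 66, 65, 65, 65, 65, 71, 69, 69, 73, 75, 74, 74, 75, 75, 76, 73, 74, 75, 74, 73, 75, 73, 74, 73, 73, 71, 71, 71, 68, 66, 66, 69, 72, 73, 74, 73, 76, 81, 88, 111, 147, 172, 181, 181, 181, 182, 183, 187, 188, 188, 188, 186, 187, 186, 186, 188, 189, 189, 192, 190, 184, 158, 134, 133, 143, 146, 149, 149, 148, 148, 147, 145]
[73, 75, 75, 74, 73, 74, 75, 74, 74, 75, 76, 75, 75, 77, 74, 77, 91, 120, 157, 184, 194, 193, 193, 191, 193, 192, 193, 195, 191, 194, 193, 192, 194, 192, 192, 192, 192, 192, 192, 193, 192, 191, 192, 191, 192, 193, 192, 191, 191, 188, 166, 124, 89, 82, 81, 82, 83, 84, 82, 83, 82, 84, 94, 128, 164, 187, 196, 199, 200, 200]
(226, 40) [ 0.5108 -0.1606  0.096 ] [ 0.4585 -0.2765]
(272, 40) [ 0.5308 -0.1558  0.096 ] [ 0.4791 -0.2765]
(249, 77) [ 0.5245 -0.1737  0.096 ] [ 0.4688 -0.2924]
(250, 123) [ 0.5298 -0.1935  0.0995] [ 0.4692 -0.313 ]
(209, 150) [ 0.5139 -0.2102  0.0995] [ 0.4499 -0.3254]
(290, 150) [ 0.551  -0.2012  0.0995] [ 0.488  -0.3255]
```

>>> jog_arm([
  {"xyz": [0.0006,-0.0025,0.0],"rotation": [0,0,0],"jaw": 1.0},
  {"xyz": [0.0006,-0.0025,0.0],"rotation": [0,0,0],"jaw": 0.5},
  {"xyz": [0.0006,-0.0025,0.0],"rotation": [0,0,0],"jaw": 0.3},
  {"xyz": [0.0006,-0.0025,0.0],"rotation": [0,0,0],"jaw": 0.2},
  {"xyz": [0.0,0.0,0.05],"rotation": [0,0,0],"jaw": 0.0},
  {"xyz": [-0.01,0.045,0.1],"rotation": [0,0,0],"jaw": 0.0},
  {"xyz": [-0.02,0.085,0.145],"rotation": [0,0,0],"jaw": 0.0},
  {"xyz": [-0.027,0.109,0.16],"rotation": [0,0,0],"jaw": 0.0},
  {"xyz": [-0.027,0.109,0.16],"rotation": [0,0,0],"jaw": 0.0},
  {"xyz": [-0.027,0.109,0.16],"rotation": [0,0,0],"jaw": 0.0},
])

```text
t: 5.08
ee_pos: [0.5174, -0.145, 0.283]
eef_rot: [-0.702, 0.703, 0.084, -0.084]
force: [-0.8, -0.3, -1.2]
grip_width: 0.0881
```

Run:
```python
from w import *
st,p,d=snap("w3"); np.savez("w3.npz",p=p,d=d)
blob(st,p,d,"shutter",(20,36),(.093,.106),.0995)
blob(st,p,d,"tab",(20,36),(.112,.13),.1195,90)
# slot: dark + brass region well below the guard, inside the light guard strip
m,A,e=pose("wrist",st)
S=np.array([[.5177,-.1444,.096]]); q=(S-e)@A; uv=q[:,:2]/q[:,2:]*325.7+[249.7,194]; print("slot px guess",uv)
u0,v0=uv[0].astype(int); H,Sa,V=cv2.split(cv2.cvtColor(p,cv2.COLOR_RGB2HSV))
k=np.zeros_like(V); w=np.s_[v0-45:v0+45,u0-22:u0+22]; k[w]=((V[w]<125)|(Sa[w]>100))
k=cv2.morphologyEx(k,cv2.MORPH_OPEN,np.ones((7,7))); n,l,s,_=cv2.connectedComponentsWithStats(k); i=l[v0,u0] or 1+s[1:,4].argmax()
v,u=np.nonzero(l==i); print(s[i],rect(plane("wrist",np.c_[u,v],.096,st)))
```

```text
t 5.08 tcp [ 0.5174 -0.145   0.283 ] yaw 0.237 yaxis [-0.    -0.001 -1.   ] F [-0.8 -0.3 -1.2] w 0.0881
shutter [ 232  226   38   63 2046] z [0.0978 0.0993 0.1007] (array([ 0.5389, -0.231 ]), array([0.0385, 0.073 ]), 0.2425)
tab [239 283  24   7 166] z [0.1134 0.118  0.12  ] (array([ 0.5436, -0.2519]), array([0.007 , 0.0236]), -1.3343)
slot px guess [[250.54359177 175.06897815]]
[ 239  145   23   58 1283] (array([ 0.5171, -0.1436]), array([0.0215, 0.058 ]), 0.246)
```

View pics/w3.png

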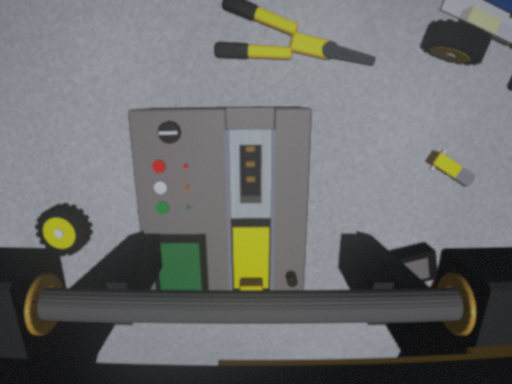

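The slot measures (0.5172, -0.144). The shutter centre is about 89.7 mm from it, so the shutter is fully open. Next I'm moving over the dock.

>>> jog_arm([
  {"xyz": [0.013,0.06,0.0],"rotation": [0,0,-0.1],"jaw": 0.0},
  {"xyz": [0.013,0.12,0.0],"rotation": [0,0,-0.2],"jaw": 0.0},
  {"xyz": [0.013,0.18,0.0],"rotation": [0,0,-0.3],"jaw": 0.0},
  {"xyz": [0.013,0.24,0.0],"rotation": [0,0,-0.4],"jaw": 0.0},
  {"xyz": [0.013,0.3,0.0],"rotation": [0,0,-0.502],"jaw": 0.0},
  {"xyz": [0.013,0.36,0.0],"rotation": [0,0,-0.502],"jaw": 0.0},
  {"xyz": [0.013,0.385,0.0],"rotation": [0,0,-0.502],"jaw": 0.0},
  {"xyz": [0.013,0.385,0.0],"rotation": [0,0,-0.502],"jaw": 0.0},
  {"xyz": [0.013,0.385,0.0],"rotation": [0,0,-0.502],"jaw": 0.0},
])

```text
t: 6.25
ee_pos: [0.5305, 0.2386, 0.2813]
eef_rot: [-0.7, 0.701, -0.095, 0.093]
force: [0.3, -1.0, 0.6]
grip_width: 0.0882
```

Run:
```python
from w import *
a=snap("w4"); np.savez("w4.npz",p=a[1],d=a[2])
blob(*a,"grip",(170,9),(.109,.125),.116)
blob(*a,"collar",(170,9),(.076,.088),.082)
```

```text
t 6.25 tcp [0.5305 0.2386 0.2813] yaw -0.2667 yaxis [-0.003 -0.001 -1.   ] F [ 0.3 -1.   0.6] w 0.0882
grip [242 153  18  47 820] z [0.1139 0.1157 0.1171] (array([0.5311, 0.2423]), array([0.016 , 0.0436]), -0.2663)
collar [ 236  135   32   67 1169] z [0.0807 0.082  0.0832] (array([0.5318, 0.2422]), array([0.0316, 0.0691]), -0.2719)
```

View pics/w4.png

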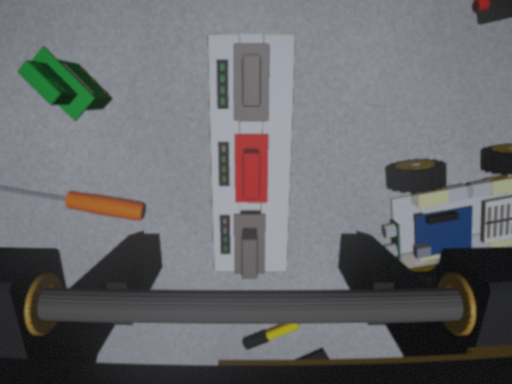

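>>> jog_arm([
  {"xyz": [0.0008,0.0035,-0.05],"rotation": [0,0,0],"jaw": 0.0},
  {"xyz": [0.0008,0.0035,-0.1],"rotation": [0,0,0],"jaw": 0.0},
  {"xyz": [0.0008,0.0035,-0.14],"rotation": [0,0,0],"jaw": 0.2},
  {"xyz": [0.0008,0.0035,-0.17],"rotation": [0,0,0],"jaw": 0.3},
  {"xyz": [0.0008,0.0035,-0.18],"rotation": [0,0,0],"jaw": 0.4},
  {"xyz": [0.0008,0.0035,-0.18],"rotation": [0,0,0],"jaw": 0.6},
  {"xyz": [0.0008,0.0035,-0.18],"rotation": [0,0,0],"jaw": 1.0},
  {"xyz": [0.0008,0.0035,-0.18],"rotation": [0,0,0],"jaw": 1.0},
  {"xyz": [0.0008,0.0035,-0.18],"rotation": [0,0,0],"jaw": 1.0},
  {"xyz": [0.0008,0.0035,-0.18],"rotation": [0,0,0],"jaw": 1.0},
  {"xyz": [0.0008,0.0035,-0.18],"rotation": [0,0,0],"jaw": 1.0},
  {"xyz": [0.0008,0.0035,-0.18],"rotation": [0,0,0],"jaw": 1.0},
], grip_force=40)

```text
t: 7.8
ee_pos: [0.5319, 0.2419, 0.1022]
eef_rot: [-0.7, 0.701, -0.095, 0.094]
force: [0.1, -0.1, 5.1]
grip_width: 0.0157
```

>>> jog_arm([
  {"xyz": [0,0,0.015],"rotation": [0,0,0],"jaw": 1.0},
  {"xyz": [0,0,0.035],"rotation": [0,0,0],"jaw": 1.0},
  {"xyz": [0,0,0.06],"rotation": [0,0,0],"jaw": 1.0},
  {"xyz": [0,0,0.09],"rotation": [0,0,0],"jaw": 1.0},
  {"xyz": [0,0,0.13],"rotation": [0,0,0],"jaw": 1.0},
  {"xyz": [0,0,0.16],"rotation": [0,0,0],"jaw": 1.0},
  {"xyz": [0,0,0.16],"rotation": [0,0,0],"jaw": 1.0},
])

```text
t: 8.68
ee_pos: [0.5334, 0.2424, 0.2662]
eef_rot: [0.701, -0.7, 0.092, -0.096]
force: [-0.2, -0.7, -1.7]
grip_width: 0.0156
```

Run:
```python
from w import *
a=snap("w5"); np.savez("w5.npz",p=a[1],d=a[2]); z=a[0]["ee_pos"][2]
C=cloud("wrist",a[2],a[0])
blob(*a,"grip",(170,9),(z+.005,z+.03),z+.014)
blob(*a,"collar",(170,9),(z-.03,z-.012),z-.02)
```

```text
t 8.68 tcp [0.5334 0.2424 0.2662] yaw -0.2672 yaxis [ 0.005  0.001 -1.   ] F [-0.2 -0.7 -1.7] w 0.0156
grip [ 229  226   45   64 2632] z [0.2745 0.2795 0.2806] (array([0.5363, 0.254 ]), array([0.0174, 0.0272]), -0.2864)
collar [ 215  178   70   58 3046] z [0.2448 0.2459 0.249 ] (array([0.5386, 0.2638]), array([0.0288, 0.0329]), 1.302)
```

View pics/w5.png

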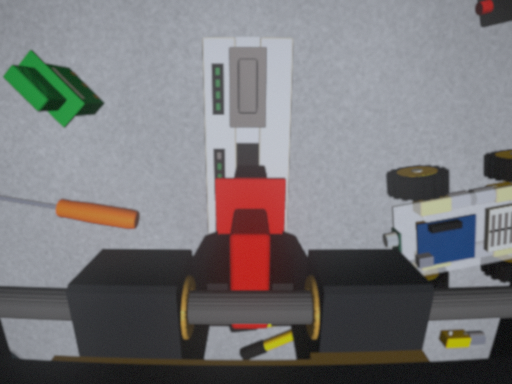

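```bash
cat > off.py <<'E'
from h import *
st=r.state(); f=np.load("w5.npz"); p=f["p"]; H,S,V=cv2.split(cv2.cvtColor(p,cv2.COLOR_RGB2HSV))
k=((H>170)|(H<9))&(S>110); A=rot(st["eef_rot"]); z=st["ee_pos"][2]
print("dark/edge rows:",[np.nonzero(k[150:330,c])[0].min()+150 for c in (225,240,250,265,280)], np.nonzero(k[200])[0][[0,-1]])
g=f["p"][...,0].astype(int); print(g[200:245,250].tolist()); print(g[270,225:275].tolist())
for uv,zz in (((250,178),z-.020),((216,200),z-.020),((285,200),z-.020),((250,234),z+.014),((231,270),z+.014),((269,270),z+.014)):
    P=plane("wrist",[uv],zz,st)[0]-st["ee_pos"]; print(uv,"tool x,y,z",(P@A).round(4))
E
python3 off.py
```

```text
dark/edge rows: [np.int64(179), np.int64(177), np.int64(177), np.int64(178), np.int64(179)] [ 60 284]
[192, 192, 193, 191, 194, 192, 190, 184, 157, 121, 101, 98, 98, 98, 98, 99, 100, 97, 99, 98, 100, 98, 99, 97, 98, 99, 99, 100, 97, 98, 98, 100, 103, 120, 143, 166, 180, 187, 187, 188, 191, 191, 191, 192, 190]
[51, 51, 53, 58, 77, 112, 145, 165, 177, 184, 187, 190, 190, 190, 189, 190, 190, 191, 189, 189, 189, 190, 189, 191, 191, 189, 190, 190, 190, 190, 189, 189, 190, 189, 189, 188, 191, 190, 190, 189, 185, 180, 171, 152, 114, 76, 54, 51, 52, 53]
(250, 178) tool x,y,z [-0.0007  0.02    0.0364]
(216, 200) tool x,y,z [-0.0169  0.02    0.0256]
(285, 200) tool x,y,z [0.0161 0.02   0.0256]
(250, 234) tool x,y,z [-0.0007 -0.014   0.0225]
(231, 270) tool x,y,z [-0.0082 -0.014   0.0071]
(269, 270) tool x,y,z [ 0.0068 -0.014   0.0071]
```

>>> jog_arm([
  {"xyz": [0,-0.03,0.0],"rotation": [0,0,0.05],"jaw": 1.0},
  {"xyz": [0,-0.08,0.0],"rotation": [0,0,0.12],"jaw": 1.0},
  {"xyz": [0,-0.135,0.0],"rotation": [0,0,0.2],"jaw": 1.0},
  {"xyz": [-0.004,-0.19,0.0],"rotation": [0,0,0.28],"jaw": 1.0},
  {"xyz": [-0.008,-0.245,0.0],"rotation": [0,0,0.36],"jaw": 1.0},
  {"xyz": [-0.012,-0.3,0.0],"rotation": [0,0,0.44],"jaw": 1.0},
  {"xyz": [-0.016,-0.35,0.0],"rotation": [0,0,0.505],"jaw": 1.0},
  {"xyz": [-0.016,-0.38,0.0],"rotation": [0,0,0.505],"jaw": 1.0},
  {"xyz": [-0.016,-0.3867,0.0],"rotation": [0,0,0.505],"jaw": 1.0},
  {"xyz": [-0.016,-0.3867,0.0],"rotation": [0,0,0.505],"jaw": 1.0},
  {"xyz": [-0.016,-0.3867,0.0],"rotation": [0,0,0.505],"jaw": 1.0},
])

```text
t: 10.1
ee_pos: [0.5161, -0.1433, 0.2631]
eef_rot: [0.703, -0.702, -0.084, 0.084]
force: [-0.7, 0.9, -1.6]
grip_width: 0.0151
```

Run:
```python
from w import *
a=snap("w6")
```

```text
t 10.1 tcp [ 0.5161 -0.1433  0.2631] yaw 0.239 yaxis [ 0.     0.001 -1.   ] F [-0.7  0.9 -1.6] w 0.0151
```

>>> jog_arm([
  {"xyz": [0.0013,-0.001,-0.03],"rotation": [0,0,0],"jaw": 1.0},
  {"xyz": [0.0013,-0.001,-0.055],"rotation": [0,0,0],"jaw": 1.0},
  {"xyz": [0.0013,-0.001,-0.064],"rotation": [0,0,0],"jaw": 1.0},
  {"xyz": [0.0013,-0.001,-0.064],"rotation": [0,0,0],"jaw": 1.0},
  {"xyz": [0.0013,-0.001,-0.064],"rotation": [0,0,0],"jaw": 1.0},
])

```text
t: 10.78
ee_pos: [0.5183, -0.1444, 0.2005]
eef_rot: [-0.702, 0.702, 0.085, -0.084]
force: [-0.2, -0.2, -1.6]
grip_width: 0.0158
```

```bash
python3 - <<'E'
from w import *
a=snap("w7"); np.savez("w5.npz",p=a[1],d=a[2])
E
python3 off.py
```

```text
t 10.78 tcp [ 0.5183 -0.1444  0.2005] yaw 0.2397 yaxis [ 0.002  0.    -1.   ] F [-0.2 -0.2 -1.6] w 0.0158
dark/edge rows: [np.int64(179), np.int64(177), np.int64(177), np.int64(177), np.int64(178)] [215 284]
[204, 205, 204, 205, 205, 204, 202, 193, 164, 125, 102, 96, 97, 97, 97, 99, 99, 97, 97, 96, 99, 98, 98, 96, 98, 96, 100, 100, 98, 99, 99, 99, 107, 122, 149, 171, 187, 194, 198, 199, 200, 204, 204, 204, 203]
[55, 54, 52, 60, 81, 117, 151, 171, 186, 197, 200, 201, 202, 201, 200, 200, 200, 202, 202, 201, 202, 202, 202, 201, 200, 202, 200, 204, 201, 202, 201, 202, 201, 202, 201, 203, 201, 200, 201, 201, 198, 194, 185, 165, 127, 82, 60, 53, 49, 54]
(250, 178) tool x,y,z [-0.0003  0.02    0.0367]
(216, 200) tool x,y,z [-0.0166  0.0199  0.026 ]
(285, 200) tool x,y,z [0.0164 0.02   0.0259]
(250, 234) tool x,y,z [-0.0004 -0.014   0.0228]
(231, 270) tool x,y,z [-0.0079 -0.014   0.0075]
(269, 270) tool x,y,z [ 0.0071 -0.014   0.0074]
```

View pics/w7.png

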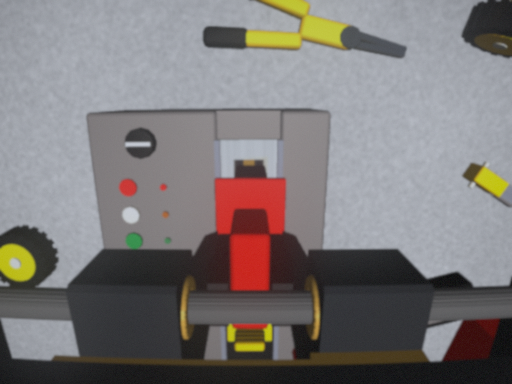

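>>> jog_arm([
  {"xyz": [-0.0006,0,-0.008],"rotation": [0,0,0],"jaw": 1.0},
  {"xyz": [-0.0006,0,-0.014],"rotation": [0,0,0],"jaw": 1.0},
  {"xyz": [-0.0006,0,-0.02],"rotation": [0,0,0],"jaw": 1.0},
  {"xyz": [-0.0006,0,-0.026],"rotation": [0,0,0],"jaw": 1.0},
  {"xyz": [-0.0006,0,-0.032],"rotation": [0,0,0],"jaw": 1.0},
  {"xyz": [-0.0006,0,-0.032],"rotation": [0,0,0],"jaw": 1.0},
])

```text
t: 11.58
ee_pos: [0.5173, -0.1443, 0.1679]
eef_rot: [0.702, -0.702, -0.085, 0.084]
force: [-0.6, 0.5, -0.4]
grip_width: 0.0157
```

>>> jog_arm([
  {"xyz": [0,0,-0.01],"rotation": [0,0,0],"jaw": 1.0},
  {"xyz": [0,0,-0.02],"rotation": [0,0,0],"jaw": 1.0},
  {"xyz": [0,0,-0.03],"rotation": [0,0,0],"jaw": 1.0},
  {"xyz": [0,0,-0.036],"rotation": [0,0,0],"jaw": 1.0},
  {"xyz": [0,0,-0.041],"rotation": [0,0,0],"jaw": 1.0},
  {"xyz": [0,0,-0.044],"rotation": [0,0,0],"jaw": 1.0},
  {"xyz": [0,0,-0.044],"rotation": [0,0,0],"jaw": 1.0},
])

```text
t: 12.45
ee_pos: [0.5175, -0.1443, 0.1244]
eef_rot: [0.702, -0.702, -0.085, 0.084]
force: [-2.7, 2.6, 5.4]
grip_width: 0.0155
```

>>> jog_arm([
  {"xyz": [0,0,-0.002],"rotation": [0,0,0],"jaw": 1.0},
  {"xyz": [0,0,-0.004],"rotation": [0,0,0],"jaw": 1.0},
  {"xyz": [0,0,-0.005],"rotation": [0,0,0],"jaw": 1.0},
  {"xyz": [0,0,-0.005],"rotation": [0,0,0],"jaw": 1.0},
  {"xyz": [0,0,-0.005],"rotation": [0,0,0],"jaw": 1.0},
  {"xyz": [0,0,-0.005],"rotation": [0,0,0],"jaw": 1.0},
])

```text
t: 13.2
ee_pos: [0.5178, -0.1444, 0.1206]
eef_rot: [-0.702, 0.702, 0.085, -0.084]
force: [-3.3, 1.9, 8.1]
grip_width: 0.0156
```

```bash
python3 - <<'E'
from w import *
a=snap("w8"); np.savez("w5.npz",p=a[1],d=a[2])
C=cloud("wrist",a[2],a[0]); print("collar z",np.median(C[185:205,225:275,2]), "grip top",np.median(C[260:285,240:260,2]))
E
python3 off.py
```

```text
t 13.2 tcp [ 0.5178 -0.1444  0.1206] yaw 0.2398 yaxis [ 0.002  0.    -1.   ] F [-3.3  1.9  8.1] w 0.0156
collar z 0.1003960198659633 grip top 0.13419180662214641
dark/edge rows: [np.int64(178), np.int64(178), np.int64(179), np.int64(179), np.int64(179)] [216 284]
[210, 211, 210, 210, 210, 212, 208, 200, 170, 131, 105, 101, 99, 101, 103, 101, 102, 102, 101, 102, 103, 102, 102, 100, 102, 103, 104, 104, 103, 104, 103, 103, 106, 123, 147, 172, 192, 199, 203, 205, 208, 209, 208, 209, 208]
[53, 54, 53, 60, 81, 113, 152, 174, 189, 198, 204, 206, 207, 208, 208, 207, 208, 208, 209, 206, 208, 206, 208, 207, 207, 207, 207, 207, 207, 207, 208, 207, 207, 207, 208, 205, 207, 207, 208, 207, 205, 201, 193, 179, 139, 92, 64, 59, 55, 57]
(250, 178) tool x,y,z [-0.0003  0.02    0.0367]
(216, 200) tool x,y,z [-0.0166  0.02    0.026 ]
(285, 200) tool x,y,z [0.0164 0.02   0.0259]
(250, 234) tool x,y,z [-0.0004 -0.014   0.0228]
(231, 270) tool x,y,z [-0.0079 -0.014   0.0075]
(269, 270) tool x,y,z [ 0.0071 -0.014   0.0074]
```

View pics/w8.png

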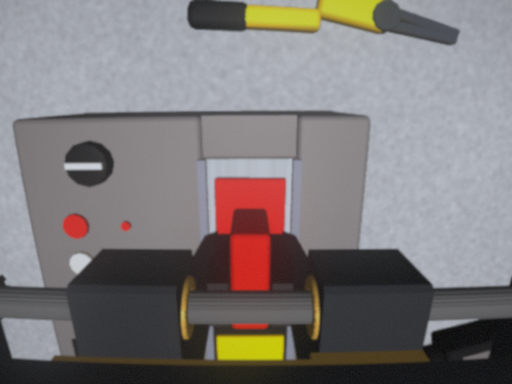

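The collar top is at 0.1004 m against 0.100 m when seated. I'm adding one more small push and then holding.

>>> jog_arm([
  {"xyz": [0,0,-0.001],"rotation": [0,0,0],"jaw": 1.0},
  {"xyz": [0,0,-0.001],"rotation": [0,0,0],"jaw": 1.0},
  {"xyz": [0,0,-0.001],"rotation": [0,0,0],"jaw": 1.0},
  {"xyz": [0,0,-0.001],"rotation": [0,0,0],"jaw": 1.0},
])

```text
t: 13.75
ee_pos: [0.5179, -0.1444, 0.1206]
eef_rot: [-0.702, 0.702, 0.086, -0.084]
force: [-2.7, 1.7, 7.3]
grip_width: 0.0155
```

Run:
```python
from w import *
from workcell import job
a=snap("w9"); C=cloud("wrist",a[2],a[0]); z=np.median(C[185:205,225:275,2]); print("collar z",z)
if z<.102 and a[0]["grip_width"]>.013: print(job.close_job())
```

```text
t 13.75 tcp [ 0.5179 -0.1444  0.1206] yaw 0.2401 yaxis [ 0.002  0.    -1.   ] F [-2.7  1.7  7.3] w 0.0155
collar z 0.10037242990022642
the job is handed in; nothing more can be done
None
```

I slid the shutter open, pulled the red pack from the middle dock bay and pressed it through the guard slot. I handed the job in at about 13.8 s, still gripping and holding the pack down; no verdict is reported.

**Last checks:**
- **Shutter:** its centre is about 89.7 mm from the slot, so it is fully open.
- **Seating:** the collar's top face measured 0.1004 m, against 0.100 m when fully seated. One more millimetre of push did not lower it, so the contacts should be about 8 mm down.
- **Position:** the tool is within about 1 mm of the measured slot centre, with yaw 0.240 against 0.238 rad and the pack upright.
- **Grip:** set to 40 N, with the fingers 15.5 mm apart on the 16 mm grip. The upward force on the tool was about 7 N.

**Disagreements and gaps:**
- The overhead and scene cameras differed by about 13 mm in x, so I relied on the wrist camera.
- The contact travel was inferred from collar height and force, since it cannot be read directly.
- I made no final measurement of the grey packs or bystanders. No contact with them was seen or felt.
- I viewed 9 pictures.

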